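# Load a substrate holder: tuck the shadow mask under the spring leaf and hold it flat

### The job

Load the substrate holder for the evaporator: lay the small substrate block flat and square in the holder's pocket and let go of it, then slide one end of the shadow mask plate in under the spring leaf at the back of the holder, without prying the leaf up, and bring the other end down behind the front ridge. Press the mask down until it lies flat on its seat against the sprung block below, and finish while still holding it down like that with the gripper, so that a colleague can put in the thumb screws. Do not disturb the two thumb screws and the solvent bottle standing on the bench.

Things in the scene. Friction and masses are not known exactly. Their poses are not given: they have to be found in the camera images.
- holder: Substrate holder, fixed: aluminium base plate 8 mm thick, x -80 to +84, y +-47 mm. Origin on the bench under the pocket's middle; z up, x to its back (hinge and leaf), away from the robot. Two ledges 62 mm wide in y, before and behind the pocket, are the mask seat, 24 mm over the bench. Beside them, between the cheeks (|x| < 34 mm), only the base plate lies under the fingers.
- pocket (a point): Middle of the pocket's mouth, in the plane of the mask seat (24 mm over the bench); axes as the holder's. Pocket 60 mm (x) by 50 mm (y), with 3 mm bevels at the mouth. Its sides are only corner lugs (20 < |x| < 30, 25 < |y| < 31 mm): for |x| < 20 mm it is open at both sides, down to the base plate, for the fingers.
- back_stop (a point): On the holder, where the mask's back end stops: x = +58 mm from the pocket, at seat height. Side cheeks by it (x 46 to 60 mm) have faces at y = +-33.5 mm, 6 mm above the seat, and flare outward towards the front down to x = 34. Highest part: the leaf's hinge brackets, 38 mm over the bench, x 66 to 80 mm.
- front_ridge (a point): On the holder, foot of the front ridge's inner face: x = -62 mm from the pocket, at seat height. The ridge is 3 mm higher than the seat and reaches to x = -74; the mask's front end drops in behind it (4 mm play lengthwise in all). Front side cheeks (x -62 to -44 mm): faces y = +-33.5 mm, 3 mm above the seat.
- leaf_lip (a point): Point fixed on the holder, under the middle of the leaf's front bend when the leaf lies down: x = +46 mm from the pocket, 8 mm above the seat. From there back the leaf's underside is level; in front of it the nose turns up, rising 4 mm by x = +40.
- leaf (a joint): Spring leaf: steel strip 50 mm wide in y, 2.5 mm thick, hinged at x = +74 mm, 33.5 mm over the bench; it laps over the back 12 mm of the mask place, 8 mm above the seat (2 mm above a seated mask). Value in rad: 0 lying down (stop), positive lifted; 0.17 is about 5 mm at the lip. A spring holds it down, about 2 N at the lip.
- platen (a joint): Sprung platen, 55 x 39 mm, the pocket's floor. Value in m: 0 up, 0.003 fully down, which takes about 7 N (it starts to move at about 5 N). Up, its top is 7 mm below the seat, so a block on it stands 3 mm above the seat; fully down the block is flush with the seat.
- mask: Shadow mask plate, aluminium, 116 (x) by 62 (y) mm, 6 mm thick, a thin slotted sheet in its middle window; both ends alike; 0.1 kg. Origin: middle of its underside, z up, x lengthwise. It starts on a low rest, underside 14 mm over the bench; its long sides are free to be gripped across the 62 mm.
- mask_end_a (a point): On the mask's underside, 3 mm inside its +x end.
- mask_end_b (a point): On the mask's underside, 3 mm inside its -x end.
- mask_rest: The mask's fixed low rest: two bars 12 mm wide, 50 mm long (y), 14 mm high at x = +-40 mm, joined by a spine 16 mm wide and 4 mm high; origin on the bench under its middle. Between the rests (left) and the holder (right) stands the fixed mask aligner: x over 0.43 m, y -0.27 to 0.10 m with its knobs, 0.25 m high, higher behind; go round in front of it.
- substrate: Substrate block, grey, 56 (x) by 46 (y) mm, 10 mm thick, dark wafer piece let into its top; 0.07 kg. Origin: middle of its underside, z up. In the pocket its 56 mm side lies along the holder's x. It starts wafer piece up on a low rest, underside 10 mm over the bench; grip it across the 46 mm.
- substrate_rest: The block's fixed low rest: two bars 12 mm wide, 36 mm long (y), 10 mm high at x = +-20 mm, joined by a spine 16 mm wide and 4 mm high; origin on the bench under its middle.
- screw_a: Thumb screw standing on its head beside the holder, 16 mm wide, 23 mm high; leave it.
- screw_b: The other thumb screw, the same; leave it.
- ipa: Small white solvent bottle, 36 mm wide, 75 mm high; leave it.
Things that resemble listed ones, but are neither listed nor needed, are in the scene too. What is shaped like the substrate but purple is not meant.

How it is judged:
On the way, in this order (a step that is already met when the one before it is completed fails the run):
1. the substrate block lies flat and square in the pocket, let go (x of substrate in the frame of pocket between -0.003 and 0.003 m and y of substrate in the frame of pocket between -0.003 and 0.003 m and z of substrate in the frame of pocket below -0.005 m and angle between substrate's own z axis and vertical below 0.06 rad and angle between the x axis of substrate and the x axis of pocket, either way round below 0.09 rad and contact force between the fingers and substrate below 0.1 N), for 0.2 s.
2. one end of the mask is under the leaf (((x of mask_end_a in the frame of pocket above 0.048 m and z of mask_end_a in the frame of pocket below 0.004 m and y of mask_end_a in the frame of pocket between -0.006 and 0.006 m) or (x of mask_end_b in the frame of pocket above 0.048 m and z of mask_end_b in the frame of pocket below 0.004 m and y of mask_end_b in the frame of pocket between -0.006 and 0.006 m))), for 0.1 s.
At the end, for the whole second after the job is handed in: Block in the pocket (3 mm, 0.09 rad). Mask end under the leaf; mask within 3 mm sideways, -5.5 to 1.5 mm lengthwise, 0.06 rad; both ends under 1.7 mm above the seat, platen down 1.5 mm or more, leaf below 0.06 rad. Fingers still hold the mask (over 2 N), at rest (x of substrate in the frame of pocket between -0.003 and 0.003 m and y of substrate in the frame of pocket between -0.003 and 0.003 m and z of substrate in the frame of pocket below -0.005 m and angle between substrate's own z axis and vertical below 0.06 rad and angle between the x axis of substrate and the x axis of pocket, either way round below 0.09 rad and ((x of mask_end_a in the frame of pocket above 0.048 m and z of mask_end_a in the frame of pocket below 0.004 m and y of mask_end_a in the frame of pocket between -0.006 and 0.006 m) or (x of mask_end_b in the frame of pocket above 0.048 m and z of mask_end_b in the frame of pocket below 0.004 m and y of mask_end_b in the frame of pocket between -0.006 and 0.006 m)) and x of mask in the frame of pocket between -0.0055 and 0.0015 m and y of mask in the frame of pocket between -0.003 and 0.003 m and angle between the x axis of mask and the x axis of pocket, either way round below 0.06 rad and z of each of mask_end_a, mask_end_b in the frame of pocket below 0.0017 m and value of joint platen above 0.0015 m and value of joint leaf below 0.06 rad and contact force between the fingers and mask above 2 N and linear speed of mask below 0.02 m/s); the arm keeps its last pose, push and grip.
It fails at once if the leaf is pried up (more than 0.17 rad, about 5 mm at its lip) (value of joint leaf above 0.17 rad).
It fails at once if the standing thumb screw is moved more than 20 mm or knocked over (distance of screw_a from where it was at the start of the episode above 0.02 m or angle between screw_a's own z axis and vertical above 0.5 rad).
It fails at once if the standing thumb screw is moved more than 20 mm or knocked over (distance of screw_b from where it was at the start of the episode above 0.02 m or angle between screw_b's own z axis and vertical above 0.5 rad).
It fails at once if the bottle is moved more than 20 mm or knocked over (distance of ipa from where it was at the start of the episode above 0.02 m or angle between ipa's own z axis and vertical above 0.5 rad).
It also fails if it takes over 72 s, if anything falls off the work surface, if the arm or the gripper's body presses on something with over 40 N, if the wrist force passes 120 N, or if a joint passes its speed limit or range.

### The arm

A 6-joint arm with a two-finger parallel gripper is mounted at the origin on a cart in front of the work surface, level with it; the furniture and walls round the work are solid. World frame = base frame: x ahead of the robot, y to its left, z up, the work surface at z = 0. Lengths are in m, angles in rad, forces in N, time in s.
With the tool pointing down it reaches from about 0.25 to 0.775 m from the base axis. Payload 4 kg.
Tool frame: the origin (TCP) lies on the mounting face of the last link; the fingertips stand 199 mm ahead of it and the grasp point (between the pads) lies 180 mm ahead of it; x points along the fingers, y is the direction in which the jaws open and shut, and the axes are right-handed (so a half turn about x gives the same grasp; the last joint's range is limited). The gripper opens to 94 mm and grips with 3 to 60 N. Pads are 16 mm wide; open, the fingers measure 119 mm over their backs; the gripper's body (75 mm by 177 mm) begins 78 mm behind the grasp point.
Start: joints at [-1.336, 0.087, 1.371, -0, 1.684, -0.103], TCP at [0.182, -0.519, 0.405] pointing down, gripper open.
Joint ranges: [-3.1, 3.1], [-0.76, 2.03], [0.27, 2.55], [-1.08, 4.22], [0.17, 2.65], [-2.57, 2.57]. Speed limits (rad/s): [2.79, 2.79, 3.14, 3.14, 3.14, 3.14].

### API

Orientations are given as [roll, pitch, yaw] about the fixed x, y, z axes, in that order (R = Rz(yaw) Ry(pitch) Rx(roll)).
In Python, from bench import robot gives the robot as it stands. The module is installed in compiled form; this text tells all that it offers.
- The arm moves only by the shell command python3 -m pendant 'ROWS'. ROWS is a JSON object of lists of equal length, an entry for each row: "turn": the turn, a rotation vector about the world's x, y, z in rad, a list of three; "delta_pos": the shift along the world's x, y, z in cm, a list of three; "gripper": the finger opening in cm, from 0 to 9.4. In form: {"turn": [[ax, ay, az], ...], "delta_pos": [[dx, dy, dz], ...], "gripper": [gripper, ...]}. A call has 1 to 8 rows; each row shifts and turns the commanded pose from where the row before left it; what a row does not reach is not made up. A row lasts 1/8 s, in which the tool goes at most 62.5 mm and 10.7 degrees, less where a joint would pass 70% of its speed; a pose out of reach is approached as far as the arm can. A call with a gripper value outside its range is refused whole. The fingers move at their own pace and stop on an object; the grip force is fixed at half the most. Time passes only in rows, so rows that do not move let the fingers close. It gives the time, the measured TCP pose, the force and the opening at its end, in the units of the state.
- robot.get_obs(): the state, without advancing time (a new reading comes with each control period).
- robot.snapshot(name): name is "side" or "top" or "wrist"; returns (picture, depth): 480x640x3 uint8, red, green, blue; 480x640 float32, m along the optical axis (not along the pixel's ray), 0 where there is no reading.
- robot.camera_params(name): a dict with "vertical_fov" (degrees; the focal length in pixels is half the picture's height over the tangent of half this angle, whatever the lens; pixels are square), "cx", "cy" (the principal point, pixels), "k1" (the pictures are not rectified: a ray, as slopes to the right and down, at radius r is drawn at 1 + k1 r^2 times it, then the intrinsics apply), "R" (3x3) and "t" (3): a world point X has camera coordinates R X + t; the wrist camera has in their place "T_tool_cam" (4x4, takes a point from camera to tool coordinates, whose origin is the TCP and whose axes are the tool frame's). Camera axes: x right, y down, z forward; pixel columns grow to the right and rows downward; lengths in m; the calibration is good to about 2 mm. A picture is of the moment at which its call begins: read the wrist's pose just before it. camera_params takes no time and is no camera call.
- robot.close_job(): hands the job in, once; it reports no verdict.
The state is a dict: "time": time; "joint_positions": joint angles; "qvel": joint speeds; "joint_torque": joint torques, N m; "tool_pos": TCP position; "ee_rot": TCP orientation; "wrist_force": force on the tool from outside, world axes, zero at the start; "wrist_torque": the same for the moment, N m; "width": finger opening in m.
Only numpy, scipy, OpenCV 4.12 (cv2) and the standard library are available. Lean on these libraries where they do the work, as an engineer would, in place of code of your own. Each camera call takes 0.05 s, during which the arm holds its last target. There are 200 camera calls.

## Working session

There is one attempt and no reset: what is moved stays moved. The work goes in short steps, Python scripts to look and compute and a shell command to move; the robot and the scene stay as the last step left them, time stands still between calls to the robot, and variables do not carry over. Pictures are saved under pics/ and viewed, and the job is handed in when it is done.

```bash
mkdir -p pics
cat > h.py <<'E'
import numpy as np, cv2
from bench import robot
from scipy.spatial.transform import Rotation as Ro
def snap(n):
    o=robot.get_obs(); im,d=robot.snapshot(n); p=robot.camera_params(n)
    np.savez(f'{n}.npz',im=im,d=d,pos=o['tool_pos'],rot=o['ee_rot']); return im,d
def save(im,f): cv2.imwrite('pics/'+f,cv2.cvtColor(im,cv2.COLOR_RGB2BGR))
def ext(n,z=None):
    p=robot.camera_params(n)
    if n!='wrist': R=np.array(p['R']);t=np.array(p['t']);return R.T,-R.T@t
    z=np.load('wrist.npz'); T=np.array(p['T_tool_cam']); Rt=Ro.from_euler('xyz',z['rot']).as_matrix()
    return Rt@T[:3,:3], Rt@T[:3,3]+z['pos']
def ray(n,uv):
    p=robot.camera_params(n); f=240/np.tan(np.radians(p['vertical_fov'])/2)
    x=(np.array(uv,float).reshape(-1,2)-[p['cx'],p['cy']])/f; s=x.copy()
    for _ in range(20): s=x/(1+p['k1']*(s**2).sum(1,keepdims=True))
    return np.c_[s,np.ones(len(s))]
def onz(n,uv,z):   # intersect with plane z
    R,c=ext(n); d=ray(n,uv)@R.T; return c+d*((z-c[2])/d[:,2])[:,None]
def dep(n,uv):
    R,c=ext(n); d=np.load(n+'.npz')['d']; uv=np.array(uv).reshape(-1,2)
    return c+(ray(n,uv)*np.array([d[int(v),int(u)] for u,v in uv])[:,None])@R.T
def cloud(n):
    v,u=np.mgrid[:480,:640]; R,c=ext(n); d=np.load(n+'.npz')['d'].ravel()
    return (c+(ray(n,np.c_[u.ravel(),v.ravel()])*d[:,None])@R.T).reshape(480,640,3)
def crop(n,x0,x1,y0,y1,f,s=4):
    im=np.load(n+'.npz')['im'][y0:y1,x0:x1]; save(cv2.resize(im,None,fx=s,fy=s,interpolation=cv2.INTER_CUBIC),f)
E
python3 - <<'E'
from h import *
np.set_printoptions(precision=3,suppress=True)
o=robot.get_obs(); print(o)
for n in('top','side','wrist'): 
    im,d=snap(n); save(im,n+'0.png'); print(n,robot.camera_params(n))
E
```

```text
{'time': 0.0, 'joint_positions': array([-1.336,  0.088,  1.372,  0.   ,  1.684, -0.103]), 'qvel': array([-0.   ,  0.   , -0.   ,  0.   ,  0.001, -0.001]), 'joint_torque': array([ -0.001, -34.018, -30.243,   0.072,   0.033,  -0.   ]), 'tool_pos': array([ 0.182, -0.519,  0.404]), 'ee_rot': array([-1.677,  1.569,  1.802]), 'wrist_force': array([-0.214, -0.148, -0.059]), 'wrist_torque': array([-0.024, -0.014, -0.001]), 'width': 0.09381955598540627}
top {'vertical_fov': 56.63486898994299, 'cx': 323.5209656831897, 'cy': 235.26956843761502, 'k1': -0.11355122725255429, 'R': array([[-0.024, -1.   , -0.002],
       [-0.997,  0.024, -0.069],
       [ 0.069,  0.001, -0.998]]), 't': array([-0.12 ,  0.522,  1.174])}
side {'vertical_fov': 43.19317777418915, 'cx': 316.47039274343143, 'cy': 237.08478463618485, 'k1': -0.006445565130423501, 'R': array([[ 0.911, -0.412, -0.017],
       [-0.2  , -0.406, -0.892],
       [ 0.36 ,  0.816, -0.453]]), 't': array([-0.555,  0.122,  1.327])}
wrist {'vertical_fov': 63.95728107502774, 'cx': 323.6547756849417, 'cy': 239.5458197050777, 'k1': -0.07780914032233795, 'T_tool_cam': array([[ 0.001, -0.233,  0.972,  0.02 ],
       [ 1.   ,  0.001, -0.001, -0.001],
       [-0.001,  0.972,  0.233, -0.067],
       [ 0.   ,  0.   ,  0.   ,  1.   ]])}
```

View pics/top0.png

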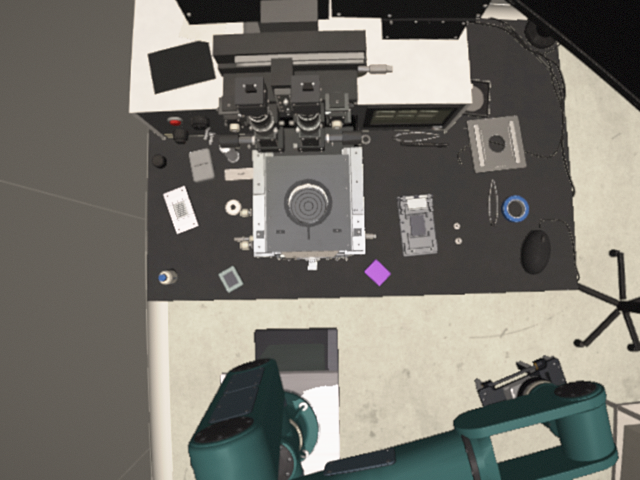

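View pics/side0.png

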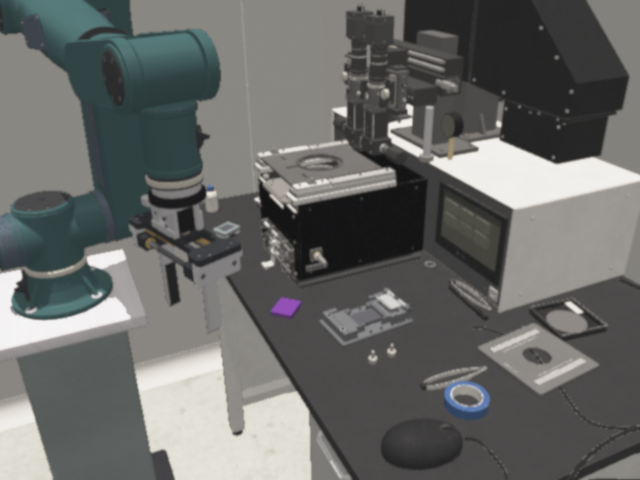

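View pics/wrist0.png

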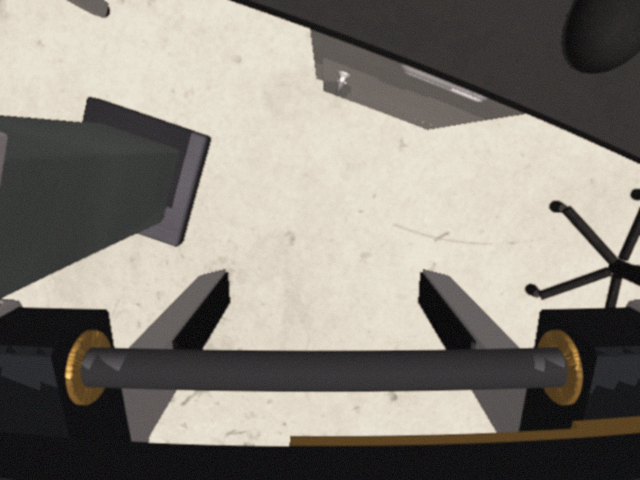

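The top view shows the holder at (418,225), screws at (457,226) and (458,241), and the bottle at (168,277). A small grey block with a dark centre is at (231,279), and a white slotted plate is at (182,210). Lookalikes are the grey plate (202,165) and the purple block (377,272).

Run:
```python
from h import *
np.set_printoptions(precision=4,suppress=True)
crop('top',148,268,140,300,'c1.png',4); crop('top',380,480,180,270,'c2.png',7)
print(dep('top',[(231,279),(182,210),(202,165),(418,225),(168,277),(457,226),(458,241),(377,272),(233,208),(238,174)]))
```

```text
[[ 0.4076  0.1174  0.0199]
 [ 0.5973  0.252   0.0146]
 [ 0.718   0.1938  0.0245]
 [ 0.5404 -0.3874  0.0174]
 [ 0.4165  0.2775  0.0537]
 [ 0.535  -0.4933  0.02  ]
 [ 0.4947 -0.4963  0.0131]
 [ 0.4171 -0.2732  0.0114]
 [ 0.6008  0.114   0.0003]
 [ 0.6912  0.0961  0.0184]]
```

View pics/c1.png

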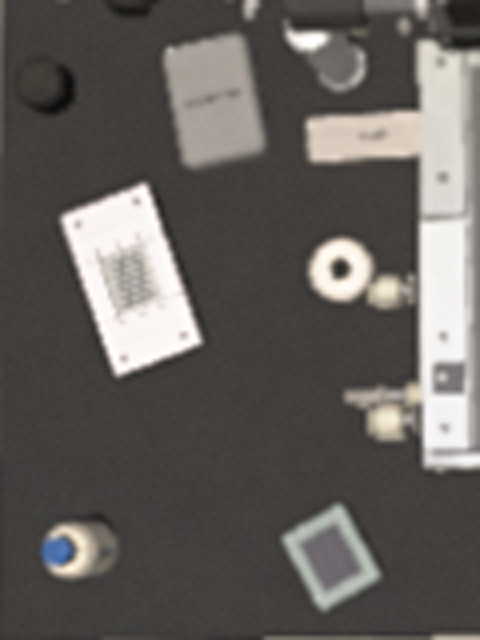

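View pics/c2.png

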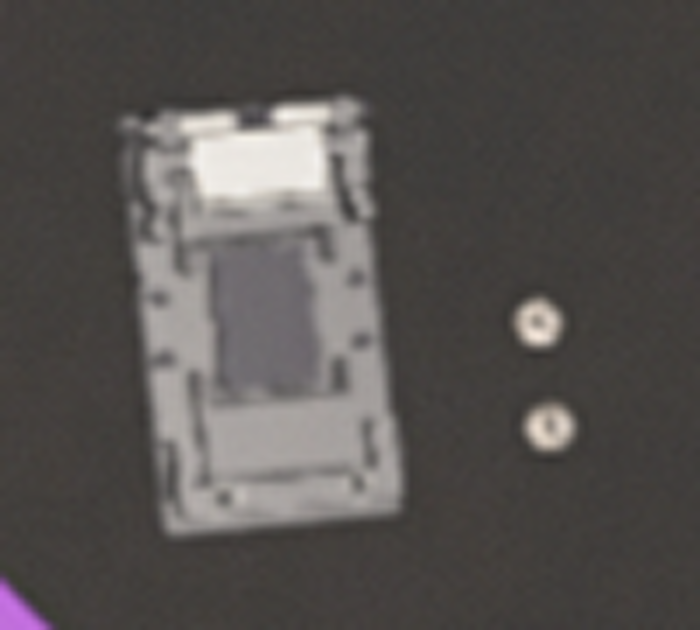

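Candidates for the substrate are grey with a dark inset (231,279) and purple (377,272). The grey one is the substrate, because it has the wafer piece and its top is at 20 mm. Candidates for the mask are the white slotted plate (182,210) and the plain grey plate (202,165). The white one has the window and its top is near 20 mm, so that is the mask. Next I work out coarse poses.

```bash
cat >> h.py <<'E'
def cp(pts,x0,y0,s): return (np.array(pts,float)+.5)/s-.5+[x0,y0]
E
python3 - <<'E'
from h import *
np.set_printoptions(precision=4,suppress=True)
for nm,pts,x0,y0,s,z in (('holder',[(165,532),(402,512),(368,105),(125,122)],380,180,7,.008),('sub',[(338,503),(382,575),(325,612),(282,540)],148,140,4,.02),('mask',[(60,213),(148,183),(202,343),(118,377)],148,140,4,.02)):
    P=onz('top',cp(pts,x0,y0,s),z); print(nm,P,'ctr',P.mean(0))
    e=np.roll(P,-1,0)-P; print(np.hypot(e[:,0],e[:,1]),np.degrees(np.arctan2(e[:,1],e[:,0])))
o=robot.get_obs(); print(Ro.from_euler('xyz',o['ee_rot']).as_matrix())
E
```

```text
holder [[ 0.4594 -0.3458  0.008 ]
 [ 0.4647 -0.4385  0.008 ]
 [ 0.6238 -0.4319  0.008 ]
 [ 0.619  -0.336   0.008 ]] ctr [ 0.5417 -0.388   0.008 ]
[0.0929 0.1593 0.096  0.1599] [ -86.728     2.3764   92.8503 -176.5082]
sub [[0.4438 0.1138 0.02  ]
 [0.3953 0.0849 0.02  ]
 [0.3714 0.1236 0.02  ]
 [0.4199 0.152  0.02  ]] ctr [0.4076 0.1186 0.02  ]
[0.0565 0.0455 0.0562 0.0451] [-149.2121  121.6648   30.3435  -57.9164]
mask [[0.6454 0.3048 0.02  ]
 [0.6641 0.2432 0.02  ]
 [0.5535 0.2056 0.02  ]
 [0.5319 0.2637 0.02  ]] ctr [0.5987 0.2543 0.02  ]
[0.0644 0.1168 0.062  0.1207] [ -73.0941 -161.224   110.3986   19.9133]
[[-0.0004  0.3314 -0.9435]
 [ 0.0016 -0.9435 -0.3314]
 [-1.     -0.0017 -0.0002]]
```

```bash
python3 -m pendant '{"turn":[[0,0,-0.04],[0,0,-0.04],[0,0,-0.04],[0,0,-0.04],[0,0,-0.04],[0,0,-0.04],[0,0,-0.05],[0,0,0]],"delta_pos":[[3.8,2,-0.5],[3.8,2,-0.5],[3.8,2,-0.5],[3.8,2,-0.5],[3.8,2,-0.5],[3.8,2,-0.5],[3.8,2,-0.5],[0,0,0]],"gripper":[9.4,9.4,9.4,9.4,9.4,9.4,9.4,9.4]}'
python3 - <<'E'
from h import *
np.set_printoptions(precision=4,suppress=True)
im,d=snap('wrist'); save(im,'w1.png'); o=robot.get_obs(); print(o['tool_pos'],Ro.from_euler('xyz',o['ee_rot']).as_matrix(),o['joint_positions'])
E
```

```text
time: 1.15
tool_pos: [0.4502, -0.3773, 0.3683]
ee_rot: [-1.058, 1.568, 2.136]
wrist_force: [0.0, -0.1, -0.5]
width: 0.0941
[ 0.449  -0.3782  0.3688] [[-0.0016  0.0506 -0.9987]
 [ 0.0009 -0.9987 -0.0506]
 [-1.     -0.001   0.0016]] [-0.7964  0.1796  1.3384 -0.0006  1.6254  0.7238]
```

View pics/w1.png

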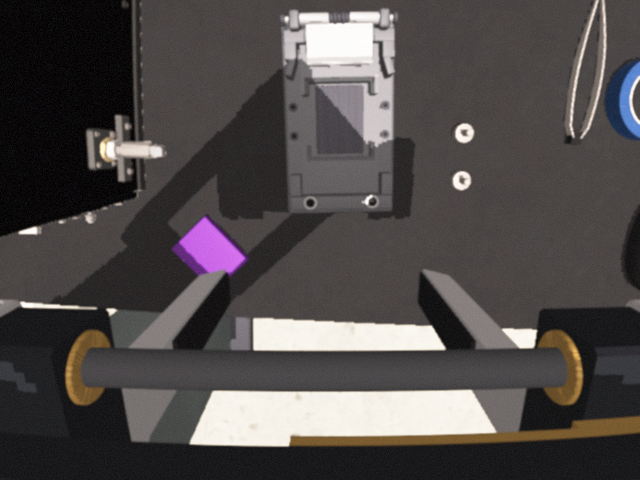

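Run:
```python
from h import *
crop('wrist',275,405,5,105,'w1a.png',6); crop('wrist',275,405,125,225,'w1b.png',6);crop('wrist',275,405,70,170,'w1c.png',6)
```

```text
(no output)
```

View pics/w1a.png

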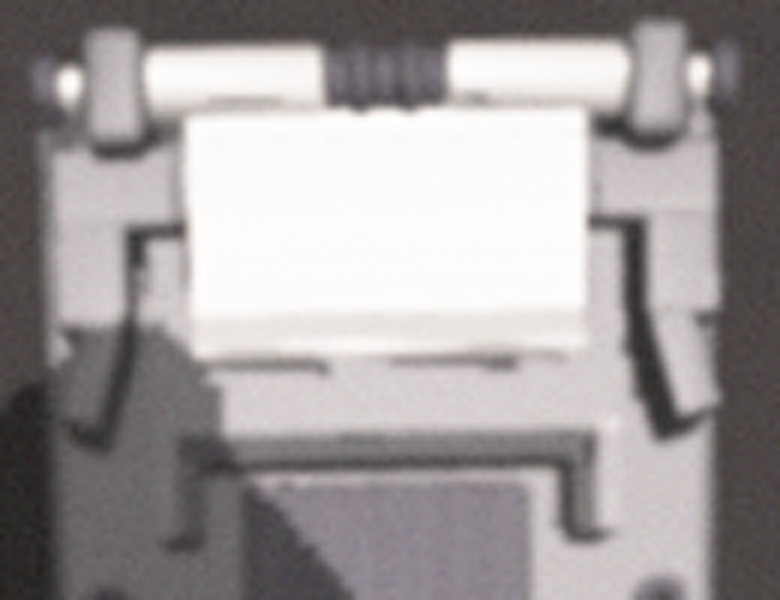

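View pics/w1b.png

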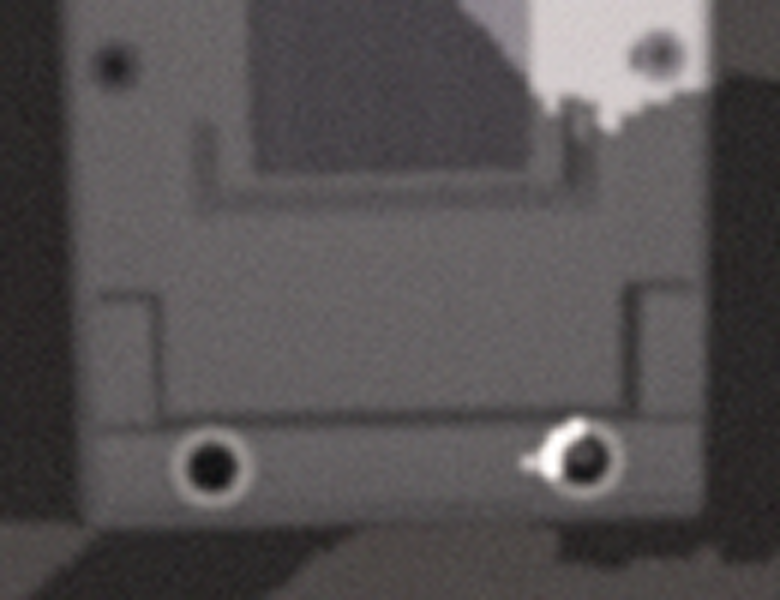

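View pics/w1c.png

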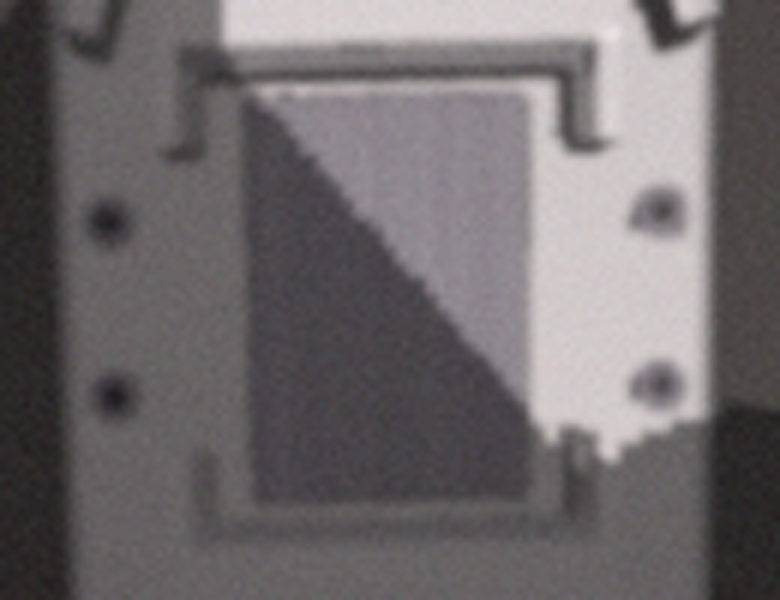

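```bash
cat > fit.py <<'E'
from h import *
from scipy.optimize import least_squares
def fit(n,uv,obj,p0,dz=0,loss='soft_l1'):
    obj=np.array(obj,float)/1000
    def w(p):
        c,s=np.cos(p[2]),np.sin(p[2]); return np.c_[p[0]+c*obj[:,0]-s*obj[:,1],p[1]+s*obj[:,0]+c*obj[:,1]]
    r,c=ray(n,uv)@ext(n)[0].T,ext(n)[1]
    P=c+r*((obj[:,2]+dz-c[2])/r[:,2])[:,None]
    f=lambda p:((w(p)-P[:,:2])*1000).ravel()
    q=least_squares(f,p0,loss=loss,x_scale=[.01,.01,.1]); return q.x,f(q.x).reshape(-1,2)
E
python3 - <<'E'
from fit import *
np.set_printoptions(precision=4,suppress=True)
A=cp([(135,230),(640,225)],275,5,6)
B=cp([(165,408),(630,400),(155,295),(635,287)],275,125,6)
C=cp([(245,92),(530,92),(530,500),(253,503)],275,70,6)
uv=np.r_[A,B,C]
obj=[(58,33.5,24),(58,-33.5,24),(-62,33.5,24),(-62,-33.5,24),(-44,33.5,27),(-44,-33.5,27),(27.5,19.5,17),(27.5,-19.5,17),(-27.5,-19.5,17),(-27.5,19.5,17)]
for dz in(-.003,0,.003):
    p,r=fit('wrist',uv,obj,[.54,-.388,.05],dz); print(dz,p,(r**2).mean()); 
    if dz==0: print(r)
P=cloud('wrist'); print(ext('wrist')); 
for u,v in [(340,175),(300,180),(340,120),(340,80),(340,45),(220,240)]: print(u,v,np.median(P[v-2:v+3,u-2:u+3].reshape(-1,3),0))
E
```

```text
-0.003 [ 0.5412 -0.384   0.0701] 0.40946900596829716
0 [ 0.541  -0.3839  0.0696] 0.5113165155591081
[[-0.5087  0.2746]
 [-0.1412 -0.2983]
 [-1.8299  0.901 ]
 [-1.8288 -0.5818]
 [ 0.211   0.2936]
 [ 0.1904 -0.3874]
 [ 0.2264 -0.0106]
 [ 0.809  -0.0729]
 [ 0.7595  0.0302]
 [ 0.5776 -0.0127]]
0.003 [ 0.5408 -0.3838  0.0695] 0.8618863987563511
(array([[ 0.0527, -0.9706, -0.2347],
       [-0.9986, -0.052 , -0.0094],
       [-0.0031,  0.2349, -0.972 ]]), array([ 0.5172, -0.373 ,  0.3487]))
340 175 [ 0.4951 -0.3868  0.0243]
300 180 [ 0.4888 -0.3537  0.0266]
340 120 [ 0.5399 -0.3843  0.0176]
340 80 [ 0.5709 -0.3822  0.0221]
340 45 [ 0.5944 -0.3804  0.035 ]
220 240 [ 0.43   -0.2821  0.0102]
```

Holder fit: origin (0.541, -0.384), yaw 0.070. Next I retract in front of the aligner and look at the substrate.

```bash
python3 -m pendant '{"turn":[[0,0,0.05],[0,0,0.05],[0,0,0.05],[0,0,0.05],[0,0,0.05],[0,0,0.05],[0,0,0.05],[0,0,0.05]],"delta_pos":[[-3.5,2.9,0.8],[-3.5,2.9,0.8],[-3.5,2.9,0.8],[-3.5,2.9,0.8],[0,5,0],[0,5,0],[0,5,0],[0,5,0]],"gripper":[9.4,9.4,9.4,9.4,9.4,9.4,9.4,9.4]}' && python3 -m pendant '{"turn":[[0,0,0.04],[0,0,0.05],[0,0,0],[0,0,0],[0,0,0],[0,0,0]],"delta_pos":[[0,5,0],[2,4,-2],[2.5,4.5,-2],[0,0,0],[0,0,0],[0,0,0]],"gripper":[9.4,9.4,9.4,9.4,9.4,9.4]}'
python3 - <<'E'
from h import *
np.set_printoptions(precision=4,suppress=True)
im,d=snap('wrist'); save(im,'w2.png'); o=robot.get_obs(); print(o['tool_pos'],Ro.from_euler('xyz',o['ee_rot']).as_matrix(),o['joint_positions'])
E
```

```text
time: 2.2
tool_pos: [0.3072, -0.0622, 0.4019]
ee_rot: [2.003, 1.569, -0.692]
wrist_force: [0.4, 0.7, -0.9]
width: 0.094
time: 2.95
tool_pos: [0.3531, 0.0707, 0.3626]
ee_rot: [2.302, 1.569, -0.304]
wrist_force: [-0.1, -0.1, -0.2]
width: 0.0944
[0.3531 0.0708 0.3626] [[ 0.0019  0.5096 -0.8604]
 [-0.0004 -0.8604 -0.5096]
 [-1.      0.0013 -0.0014]] [ 0.0401 -0.3423  1.8353 -0.0005  1.6467  1.0761]
```

View pics/w2.png

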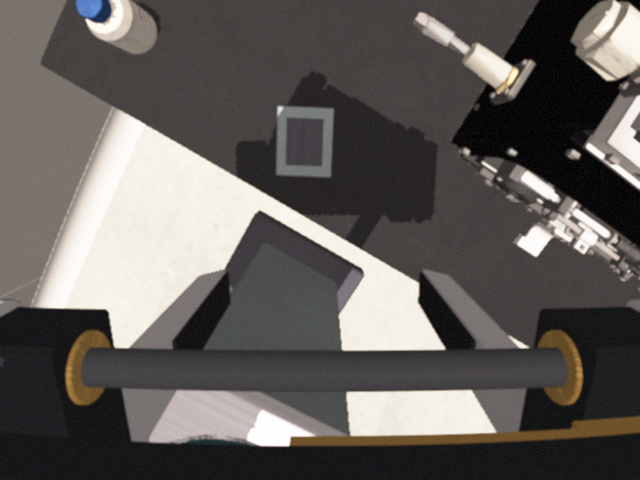

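Run:
```python
from h import *
crop('wrist',260,350,95,190,'w2a.png',6)
```

```text
(no output)
```

View pics/w2a.png

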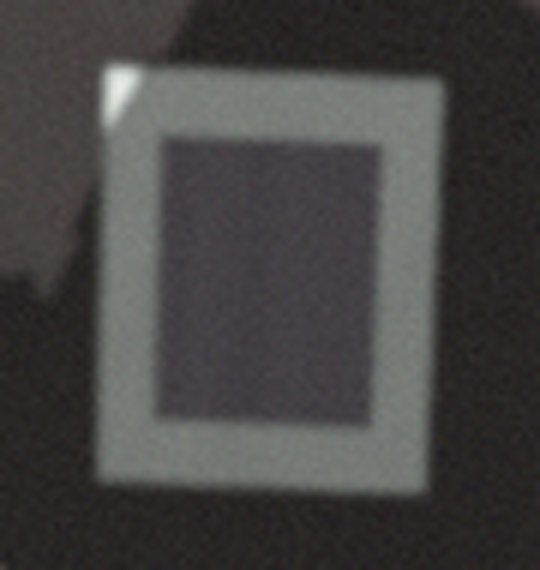

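Run:
```python
from fit import *
np.set_printoptions(precision=4,suppress=True)
uv=cp([(103,68),(445,80),(428,493),(97,483)],260,95,6)
p,r=fit('wrist',uv,[(28,23,20),(28,-23,20),(-28,-23,20),(-28,23,20)],[.41,.118,.53]); print(p,r)
R=Ro.from_euler('xyz',robot.get_obs()['ee_rot']).as_matrix(); print('tool y ang',np.arctan2(R[1,1],R[0,1]))
print('need turn',p[2]-np.pi/2-np.arctan2(R[1,1],R[0,1]), 'shift cm',(p[:2]-robot.get_obs()['tool_pos'][:2])*100)
P=cloud('wrist');print(np.median(P[130:155,290:318].reshape(-1,3),0))
```

```text
[0.4073 0.122  0.4991] [[ 0.2337  0.1963]
 [ 0.2477  0.1661]
 [-0.3478 -0.2351]
 [-0.1409 -0.1288]]
tool y ang -1.0360318825306343
need turn -0.03571133893923406 shift cm [5.4158 5.1207]
[0.407  0.1223 0.0207]
```

```bash
python3 -m pendant '{"turn":[[0,0,-0.018],[0,0,-0.018],[0,0,0],[0,0,0],[0,0,0],[0,0,0],[0,0,0]],"delta_pos":[[2.7,2.55,-2],[2.7,2.55,-3],[0,0,-4],[0,0,-4],[0,0,-2],[0,0,-1],[0,0,0]],"gripper":[9.4,9.4,9.4,9.4,9.4,9.4,9.4]}'
python3 - <<'E'
from h import *
np.set_printoptions(precision=4,suppress=True)
im,d=snap('wrist'); save(im,'w3.png'); o=robot.get_obs(); print(o['tool_pos'],o['time'])
R=Ro.from_euler('xyz',o['ee_rot']).as_matrix(); print('tool y ang',np.arctan2(R[1,1],R[0,1]),R[:,0])
E
```

```text
time: 3.88
tool_pos: [0.4074, 0.1224, 0.2019]
ee_rot: [1.326, 1.571, -1.315]
wrist_force: [-1.2, -0.2, 0.3]
width: 0.094
[0.4077 0.1226 0.2026] 3.925
tool y ang -1.070064709668173 [ 0.0015  0.0001 -1.    ]
```

View pics/w3.png

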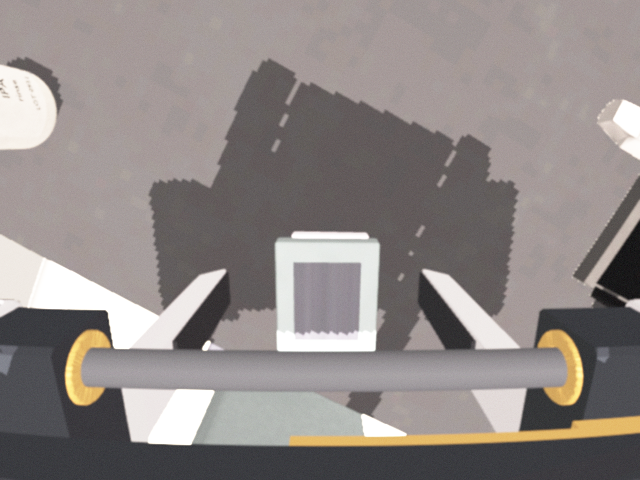

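```bash
python3 - <<'E'
from h import *
np.set_printoptions(precision=4,suppress=True)
print(onz('wrist',[(276,241),(379,241)],.02).mean(0)-0.028*np.array([np.cos(.5),np.sin(.5),0]))
E
python3 -m pendant '{"turn":[[0,0,0],[0,0,0],[0,0,0],[0,0,0],[0,0,0],[0,0,0]],"delta_pos":[[0,0,0],[0,0,0],[0,0,0],[0,0,0],[0,0,0],[0,0,0]],"gripper":[4,4,4,4,4,4]}' && python3 -m pendant '{"turn":[[0,0,0],[0,0,0],[0,0,0],[0,0,0],[0,0,0]],"delta_pos":[[0,0,1],[0,0,4],[0,0,4],[0,0,5],[0,0,4]],"gripper":[4,4,4,4,4]}'
python3 - <<'E'
from h import *
np.set_printoptions(precision=4,suppress=True)
im,d=snap('wrist'); save(im,'w4.png'); o=robot.get_obs(); print(o['tool_pos'],o['time'],o['width'])
E
```

```text
[0.4078 0.1217 0.02  ]
time: 4.68
tool_pos: [0.4073, 0.1231, 0.2017]
ee_rot: [1.583, 1.57, -1.057]
wrist_force: [0.2, 0.0, 0.9]
width: 0.0456
time: 5.3
tool_pos: [0.407, 0.1231, 0.3844]
ee_rot: [2.836, 1.569, 0.196]
wrist_force: [1.0, -0.1, -0.7]
width: 0.0458
[0.4078 0.1232 0.3903] 5.35 0.045573629442028585
```

View pics/w4.png

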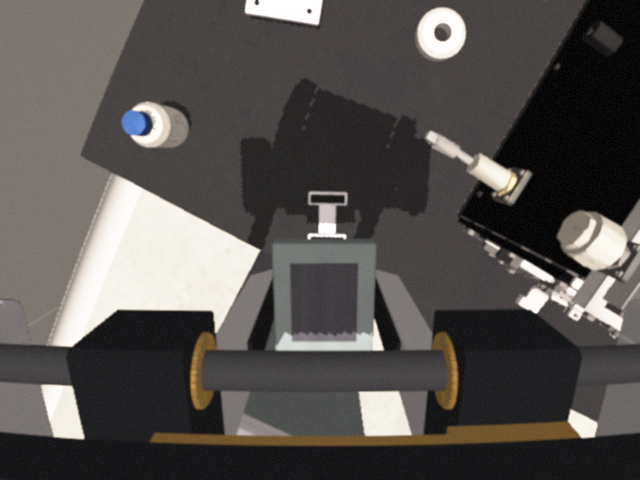

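```bash
python3 -m pendant '{"turn":[[0,0,-0.04],[0,0,-0.04],[0,0,-0.04],[0,0,-0.04],[0,0,-0.04],[0,0,-0.04],[0,0,-0.04],[0,0,-0.04]],"delta_pos":[[-3.4,-3,0.5],[-3.4,-3,0.5],[-3.2,-3,0],[0,-5,0],[0,-5,0],[0,-5,0],[0,-5,0],[0,-5,0]],"gripper":[4,4,4,4,4,4,4,4]}' && python3 -m pendant '{"turn":[[0,0,-0.04],[0,0,-0.04],[0,0,-0.03],[0,0,0],[0,0,0],[0,0,0],[0,0,0],[0,0,0]],"delta_pos":[[2.5,-5,0],[2.5,-5,0],[3.5,-5,0],[4,-1.5,-2],[4,-0.3,-3],[4,0,-3],[2,0,-1],[0,0,0]],"gripper":[4,4,4,4,4,4,4,4]}'
python3 - <<'E'
from h import *
np.set_printoptions(precision=4,suppress=True)
im,d=snap('wrist'); save(im,'w5.png'); o=robot.get_obs(); print(o['tool_pos'],o['time'],o['width'])
R=Ro.from_euler('xyz',o['ee_rot']).as_matrix(); print('tool y ang',np.arctan2(R[1,1],R[0,1]),R[:,0])
E
```

```text
time: 6.35
tool_pos: [0.3067, -0.2184, 0.3919]
ee_rot: [2.666, 1.57, -0.295]
wrist_force: [1.0, -0.5, -0.4]
width: 0.0458
time: 7.35
tool_pos: [0.533, -0.3844, 0.2993]
ee_rot: [-0.783, 1.567, 2.432]
wrist_force: [-0.6, -0.3, -0.4]
width: 0.0456
[ 0.5323 -0.3847  0.3009] 7.4 0.045359558969989486
tool y ang -1.4982112794854103 [-0.0018  0.001  -1.    ]
```

View pics/w5.png

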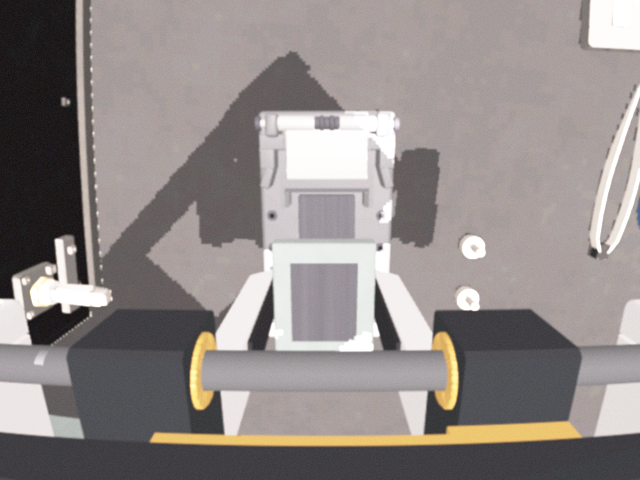

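Run:
```python
from h import *
crop('wrist',252,402,105,230,'w5a.png',5)
```

```text
(no output)
```

View pics/w5a.png

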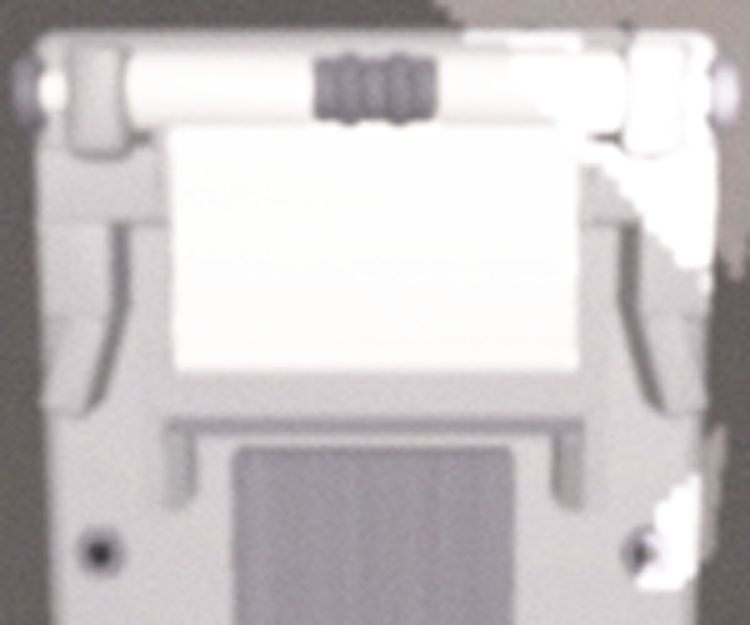

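Run:
```python
from fit import *
np.set_printoptions(precision=4,suppress=True)
uv=cp([(129,224),(618,224),(233,449),(514,449)],252,105,5)
p,r=fit('wrist',uv,[(58,33.5,24),(58,-33.5,24),(27.5,19.5,17),(27.5,-19.5,17)],[.54,-.384,.07]); print(p,r)
# block in hand: top corners far edge
b=onz('wrist',[(275,241),(376,241)],.3009-.199+.016); print(b, b.mean(0)-.028*np.array([np.cos(.073),np.sin(.073),0]))
```

```text
[ 0.5404 -0.3838  0.0733] [[ 0.0198  1.6109]
 [ 0.2075 -1.7358]
 [-0.1079  0.2758]
 [-0.1165 -0.2571]]
[[ 0.5584 -0.3599  0.1179]
 [ 0.5617 -0.4036  0.1179]] [ 0.5321 -0.3838  0.1179]
```

```bash
python3 -m pendant '{"turn":[[0,0,0],[0,0,0],[0,0,0],[0,0,0],[0,0,0],[0,0,0],[0,0,0],[0,0,0]],"delta_pos":[[0.8,0,-1],[0,0,-2],[0,0,-2],[0,0,-1.5],[0,0,-1],[0,0,-0.8],[0,0,-0.6],[0,0,0]],"gripper":[4,4,4,4,4,4,4,4]}'
python3 - <<'E'
from h import *
np.set_printoptions(precision=4,suppress=True)
im,d=snap('wrist'); save(im,'w6.png'); o=robot.get_obs(); print(o['tool_pos'],o['time'],o['width'],o['wrist_force'])
E
```

```text
time: 8.4
tool_pos: [0.5403, -0.3849, 0.2124]
ee_rot: [-0.664, 1.57, 2.55]
wrist_force: [-0.5, -0.5, -1.0]
width: 0.0456
[ 0.5404 -0.385   0.2129] 8.45 0.04557869000440425 [ 0.7714 -0.1053 -0.1454]
```

View pics/w6.png

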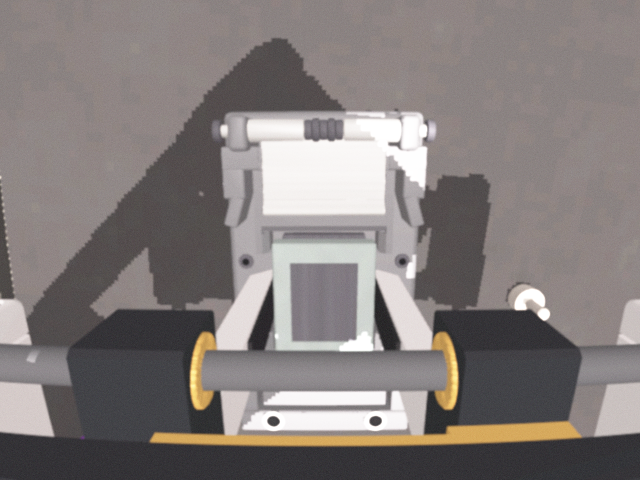

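```bash
python3 -m pendant '{"turn":[[0,0,0],[0,0,0],[0,0,0]],"delta_pos":[[0,0,-0.2],[0,0,-0.15],[0,0,0]],"gripper":[4,4,4]}' && python3 -m pendant '{"turn":[[0,0,0],[0,0,0],[0,0,0],[0,0,0],[0,0,0],[0,0,0],[0,0,0],[0,0,0]],"delta_pos":[[0,0,0],[0,0,0],[0,0,0],[0,0,2],[0,0,4],[-1,0,4],[-3,0,4],[0,0,0]],"gripper":[7,7,7,7,8,9.4,9.4,9.4]}'
python3 - <<'E'
from h import *
np.set_printoptions(precision=4,suppress=True)
im,d=snap('wrist'); save(im,'w7.png'); o=robot.get_obs(); print(o['tool_pos'],o['time'],o['width'],o['wrist_force'])
crop('wrist',262,392,120,250,'w7a.png',5)
E
```

```text
time: 8.82
tool_pos: [0.5403, -0.3849, 0.2092]
ee_rot: [0.189, 1.571, -2.881]
wrist_force: [0.9, 1.0, -0.1]
width: 0.0455
time: 9.82
tool_pos: [0.4996, -0.3855, 0.3567]
ee_rot: [2.299, 1.559, -0.772]
wrist_force: [0.4, 0.3, -0.1]
width: 0.0939
[ 0.5    -0.3851  0.3534] 9.875 0.09361855111616399 [-0.3479  0.1133 -0.8357]
```

View pics/w7.png

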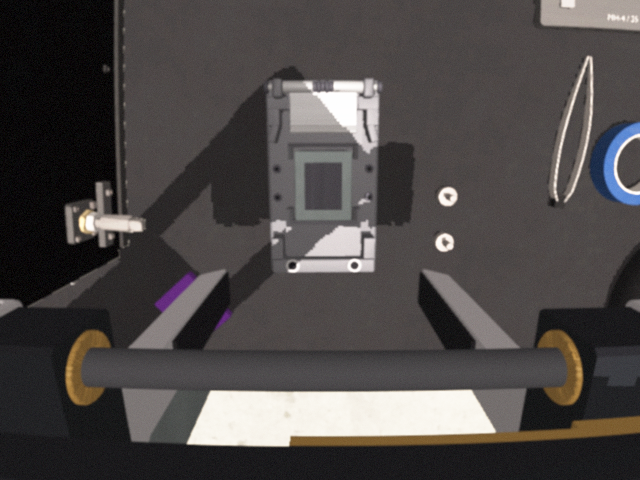

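View pics/w7a.png

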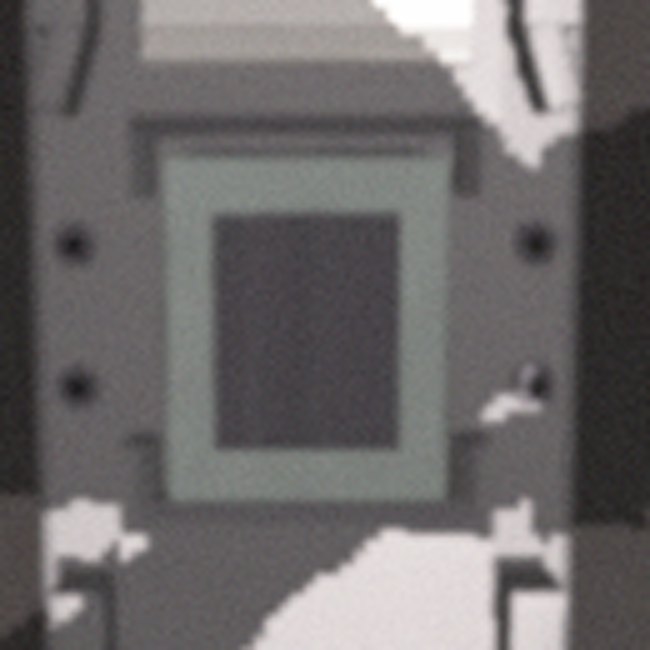

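```bash
python3 - <<'E'
from fit import *
np.set_printoptions(precision=4,suppress=True)
p,r=fit('wrist',cp([(165,157),(450,152),(445,500),(170,502)],262,120,5),[(28,23,27),(28,-23,27),(-28,-23,27),(-28,23,27)],[.54,-.384,.07]); print(p,r)
P=cloud('wrist'); q=cp([(190,180),(430,180),(420,470),(190,470)],262,120,5).astype(int)
for u,v in q: print(np.median(P[v-2:v+3,u-2:u+3].reshape(-1,3),0))
E
python3 -m pendant '{"turn":[[0,0,0.03],[0,0,0.03],[0,0,0.03],[0,0,0.03],[0,0,0.03],[0,0,0.03],[0,0,0.03],[0,0,0.03]],"delta_pos":[[-4.7,3,1.2],[-4.7,3,1.2],[-4.7,3,1.2],[-4.7,3,1.2],[0,5,0],[0,5,0],[0,5,0],[0,5,0]],"gripper":[9.4,9.4,9.4,9.4,9.4,9.4,9.4,9.4]}' && python3 -m pendant '{"turn":[[0,0,0.028],[0,0,0],[0,0,0],[0,0,0],[0,0,0],[0,0,0],[0,0,0],[0,0,0]],"delta_pos":[[0,5,0],[0,5,0],[0,5,0],[1.5,5,0],[1.5,5,0],[5.5,1.6,-1.3],[5.5,1.6,-1.3],[5.5,1.6,-1.3]],"gripper":[9.4,9.4,9.4,9.4,9.4,9.4,9.4,9.4]}' && python3 -m pendant '{"turn":[[0,0,0],[0,0,0],[0,0,0]],"delta_pos":[[2.5,0,0],[0,0,0],[0,0,0]],"gripper":[9.4,9.4,9.4]}'
python3 - <<'E'
from h import *
np.set_printoptions(precision=4,suppress=True)
im,d=snap('wrist'); save(im,'w8.png'); o=robot.get_obs(); print(o['tool_pos'],o['time'],o['joint_positions'])
E
```

```text
[ 0.5393 -0.3841  0.0761] [[ 0.4011  0.6461]
 [-0.0697 -0.3135]
 [-0.1381 -0.5993]
 [-0.1683  0.281 ]]
[ 0.5622 -0.3633  0.0278]
[ 0.5649 -0.4012  0.0273]
[ 0.5186 -0.4035  0.0275]
[ 0.5159 -0.366   0.0274]
time: 10.88
tool_pos: [0.3121, -0.0633, 0.3962]
ee_rot: [-0.987, 1.569, 2.467]
wrist_force: [0.4, -1.4, -0.7]
width: 0.0938
time: 11.88
tool_pos: [0.5087, 0.2345, 0.3561]
ee_rot: [-0.09, 1.568, -2.891]
wrist_force: [0.3, 0.1, -0.3]
width: 0.0941
time: 12.25
tool_pos: [0.5316, 0.2333, 0.3575]
ee_rot: [-0.154, 1.569, -2.955]
wrist_force: [0.3, 0.2, 0.8]
width: 0.0944
[0.5314 0.2333 0.3581] 12.3 [0.3159 0.1681 1.3729 0.0002 1.6015 1.5464]
```

View pics/w8.png

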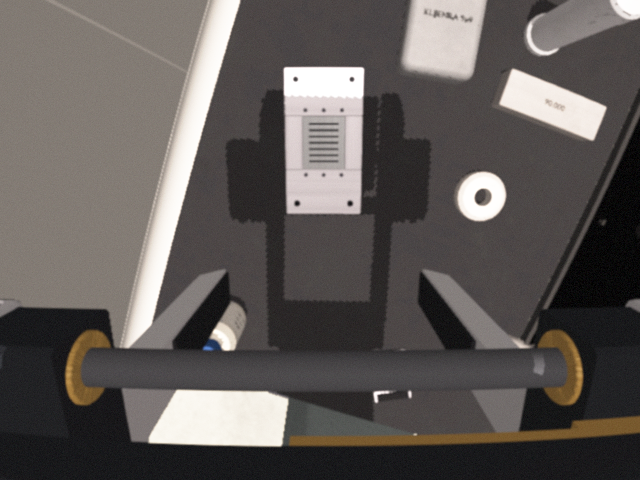

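Block check: it lies flat at (-1.2, 0) mm in the pocket, top at 27.5 mm at all four corners. The mask spans about (285,67)–(361,213), and I'm enlarging that now.

Run:
```python
from h import *
crop('wrist',275,375,60,220,'w8a.png',5)
```

```text
(no output)
```

View pics/w8a.png

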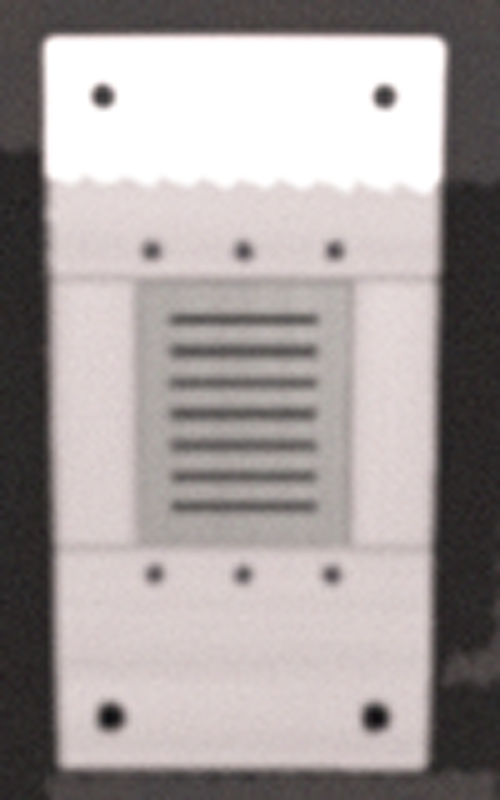

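Run:
```python
from fit import *
np.set_printoptions(precision=4,suppress=True)
uv=cp([(43,37),(446,37),(430,769),(57,769)],275,60,5)
p,r=fit('wrist',uv,[(58,31,20),(58,-31,20),(-58,-31,20),(-58,31,20)],[.6,.257,.34]); print(p,r)
o=robot.get_obs();R=Ro.from_euler('xyz',o['ee_rot']).as_matrix(); a=np.arctan2(R[1,1],R[0,1]);print('turn',p[2]-np.pi/2-a,'shift',(p[:2]-o['tool_pos'][:2])*100)
```

```text
[0.5979 0.2583 0.3397] [[ 0.2434 -0.3121]
 [-0.0757  0.4305]
 [-0.2029  0.1682]
 [ 0.0379 -0.273 ]]
turn -0.0005845879961907663 shift [6.6553 2.5054]
```

```bash
python3 -m pendant '{"turn":[[0,0,0],[0,0,0],[0,0,0],[0,0,0],[0,0,0],[0,0,0],[0,0,0],[0,0,0]],"delta_pos":[[3.35,1.25,-2],[3.3,1.25,-2],[0,0,-4],[0,0,-4],[0,0,-2.5],[0,0,-1],[0,0,0],[0,0,0]],"gripper":[9.4,9.4,9.4,9.4,9.4,9.4,9.4,9.4]}'
python3 - <<'E'
from h import *
np.set_printoptions(precision=4,suppress=True)
im,d=snap('wrist'); save(im,'w9.png'); o=robot.get_obs(); print(o['tool_pos'],o['time'],o['wrist_force'])
E
python3 -m pendant '{"turn":[[0,0,0],[0,0,0],[0,0,0],[0,0,0],[0,0,0]],"delta_pos":[[0,0,0],[0,0,0],[0,0,0],[0,0,0],[0,0,0]],"gripper":[5.6,5.6,5.6,5.6,5.6]}'
```

```text
time: 13.3
tool_pos: [0.5991, 0.2583, 0.2054]
ee_rot: [3.106, 1.567, 0.304]
wrist_force: [0.2, -0.4, 0.6]
width: 0.0941
[0.5992 0.2583 0.2054] 13.35 [ 0.4409 -0.2066  0.0411]
time: 13.98
tool_pos: [0.5988, 0.258, 0.2032]
ee_rot: [1.325, 1.571, -1.477]
wrist_force: [-0.4, -0.8, 1.0]
width: 0.0611
```

View pics/w9.png

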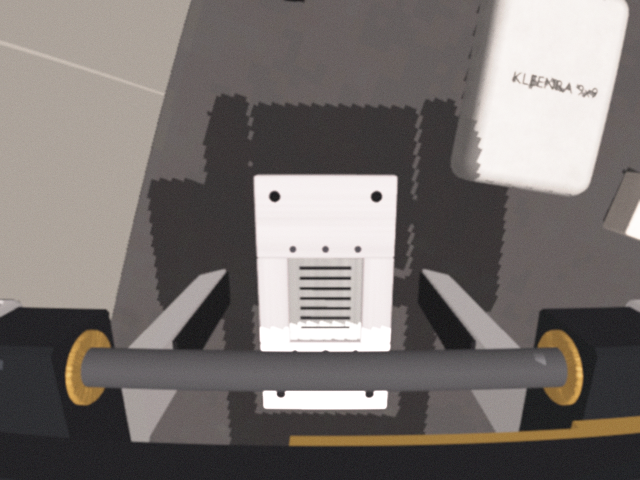

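```bash
python3 -m pendant '{"turn":[[0,0,0],[0,0,0],[0,0,0],[0,0,0],[0,0,0],[0,0,0],[0,0,0],[0,0,0]],"delta_pos":[[0,0,1],[0,0,4],[0,0,5],[0,0,5],[0,0,4],[-5.5,-2.5,0],[-5.5,-2.5,0],[-5.5,-2.5,0]],"gripper":[5.6,5.6,5.6,5.6,5.6,5.6,5.6,5.6]}' && python3 -m pendant '{"turn":[[0,0,-0.033],[0,0,-0.033],[0,0,-0.033],[0,0,-0.033],[0,0,-0.033],[0,0,-0.033],[0,0,-0.033],[0,0,-0.037]],"delta_pos":[[-5.5,-2.5,0],[-4.5,-5,0],[-2.5,-5,0],[-0.8,-5,0],[0,-5,0],[0,-5,0],[0,-5,0],[0,-5,0]],"gripper":[5.6,5.6,5.6,5.6,5.6,5.6,5.6,5.6]}' && python3 -m pendant '{"turn":[[0,0,0],[0,0,0],[0,0,0],[0,0,0],[0,0,0],[0,0,0],[0,0,0],[0,0,0]],"delta_pos":[[0,-5,0],[2.5,-5,0],[2.5,-5,0],[5,-2,-4],[5,-2,-4],[0,0,0],[0,0,0],[0,0,0]],"gripper":[5.6,5.6,5.6,5.6,5.6,5.6,5.6,5.6]}'
python3 - <<'E'
from h import *
np.set_printoptions(precision=4,suppress=True)
print(onz('wrist',[(255,177),(397,177)],.02).mean(0)-.058*np.array([np.cos(.34),np.sin(.34),0]))
im,d=snap('wrist'); save(im,'w10.png'); o=robot.get_obs(); print(o['tool_pos'],o['time'],o['width'],o['wrist_force'])
R=Ro.from_euler('xyz',o['ee_rot']).as_matrix(); print('tool y ang',np.arctan2(R[1,1],R[0,1]),R[:,0])
E
```

```text
time: 14.98
tool_pos: [0.432, 0.1824, 0.3937]
ee_rot: [2.908, 1.57, 0.106]
wrist_force: [0.2, -0.3, -0.1]
width: 0.0614
time: 15.98
tool_pos: [0.3033, -0.1898, 0.394]
ee_rot: [2.555, 1.569, -0.517]
wrist_force: [0.8, -0.2, -0.6]
width: 0.0614
time: 16.98
tool_pos: [0.4465, -0.3754, 0.3219]
ee_rot: [2.235, 1.566, -0.835]
wrist_force: [0.1, -1.3, -0.9]
width: 0.0613
[0.5969 0.2574 0.02  ]
[ 0.4464 -0.3754  0.322 ] 17.025 0.06105769715622049 [-0.5071 -0.3353 -0.8285]
tool y ang -1.4994403051459475 [ 0.0036 -0.0039 -1.    ]
```

View pics/w10.png

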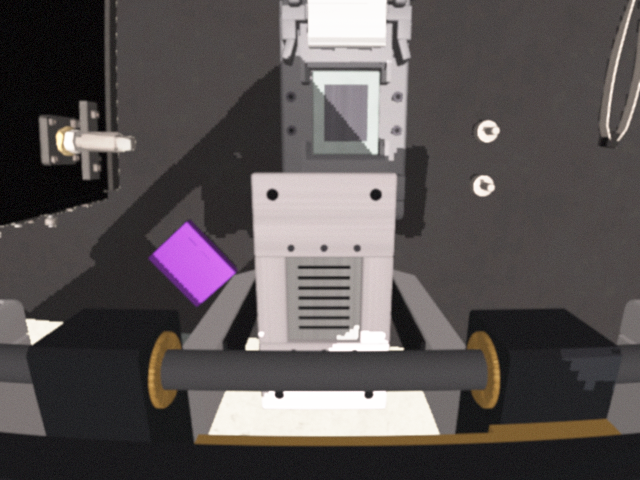

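```bash
cat > plan.py <<'E'
from fit import *
np.set_printoptions(precision=4,suppress=True)
H=np.array([.5405,-.384,0]); YAW=.0715; M=-.0015; U=.189
def tcp(xe,ze,t,y=0):
    "TCP world for mask back bottom edge at pocket x=xe, z=ze above seat (mm), pitch t"
    Rz=Ro.from_euler('z',YAW); e=np.array([xe/1e3,y/1e3,.024+ze/1e3])
    return H+Rz.apply(e-Ro.from_euler('y',t).apply([.058+M,0,-U]))
def state():
    o=robot.get_obs(); R=Ro.from_euler('xyz',o['ee_rot']).as_matrix()
    t=np.arctan2(-(R[0,0]*np.cos(YAW)+R[1,0]*np.sin(YAW)),-R[2,0]); roll=-R[0,0]*np.sin(YAW)+R[1,0]*np.cos(YAW)
    e=Ro.from_euler('z',-YAW).apply(o['tool_pos']-H)+Ro.from_euler('y',t).apply([.058+M,0,-U])
    print('t',o['time'],'tcp',o['tool_pos'],'pitch',t,'roll',roll,'yaw err',np.arctan2(R[1,1],R[0,1])+np.pi/2-YAW,'back edge mm',e*1e3-[0,0,24],'F',o['wrist_force'],'w',o['width']); return o
E
python3 - <<'E'
from plan import *
z=.322-.189+.006
uv=[(252,175),(397,175),(386,405),(263,405)]
for dz in(-.002,0,.002):
  p,r=fit('wrist',uv,[(58,31,0),(58,-31,0),(-58,-31,0),(-58,31,0)],[.445,-.376,.07],dz=z+dz); print(dz,p,(r**2).mean())
f=onz('wrist',uv[:2],z).mean(0);print('ctr from far edge',f-.058*np.array([np.cos(.0715),np.sin(.0715),0]))
state()
for a in [(25,20,0),(25,8,.12),(36,2,.12),(46,1.5,.12),(56,.8,.12),(56,.3,0)]: print(a,tcp(*a))
crop('wrist',275,415,0,170,'w10a.png',4)
E
```

```text
-0.002 [ 0.446  -0.3757  0.0721] 0.6180417169137843
0 [ 0.4469 -0.3756  0.072 ] 1.704548416266767
0.002 [ 0.4477 -0.3756  0.0727] 3.4037960781241736
ctr from far edge [ 0.4451 -0.3757  0.139 ]
t 17.025 tcp [ 0.4464 -0.3754  0.322 ] pitch -0.0033043470125526863 roll -0.004178278129154516 yaw err -0.00014397835105094126 back edge mm [-36.0927  15.3075 109.1396] F [-0.5071 -0.3353 -0.8285] w 0.06105769715622049
(25, 20, 0) [ 0.5091 -0.3863  0.233 ]
(25, 8, 0.12) [ 0.5321 -0.3846  0.2264]
(36, 2, 0.12) [ 0.543  -0.3838  0.2204]
(46, 1.5, 0.12) [ 0.553  -0.3831  0.2199]
(56, 0.8, 0.12) [ 0.563  -0.3824  0.2192]
(56, 0.3, 0) [ 0.54   -0.384   0.2133]
```

View pics/w10a.png

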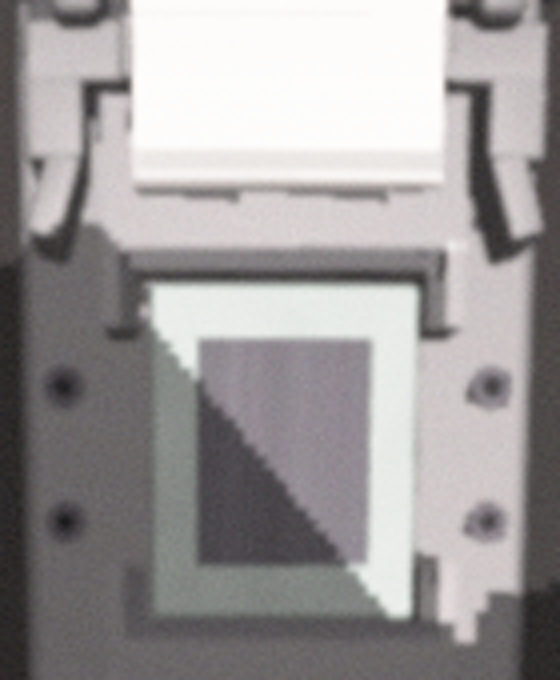

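```bash
sed -i 's/M=-.0015/M=-.001/' plan.py; python3 -m pendant '{"turn":[[-0.003,0.041,0],[-0.003,0.041,0],[-0.003,0.041,0],[0,0,0],[0,0,0],[0,0,0],[0,0,0]],"delta_pos":[[2,-0.3,-2.4],[2,-0.3,-2.4],[2,-0.3,-2.4],[1.5,-0.1,-1.9],[0,0,0],[0,0,0],[0,0,0]],"gripper":[5.6,5.6,5.6,5.6,5.6,5.6,5.6]}'
python3 - <<'E'
from plan import *
im,d=snap('wrist'); save(im,'w11.png'); im,d=snap('side'); save(cv2.resize(im[260:380,280:450],None,fx=4,fy=4,interpolation=2),'s11.png'); state()
for a in [(36,3.5,.12),(43,3,.12),(48,1.8,.12),(56,.8,.12),(56,.3,0)]: print(a,tcp(*a))
E
```

```text
time: 17.9
tool_pos: [0.5217, -0.386, 0.23]
ee_rot: [0.022, 1.45, -3.049]
wrist_force: [0.4, -1.0, -1.1]
width: 0.0616
t 18.0 tcp [ 0.5218 -0.3859  0.2293] pitch 0.1217427625000136 roll -0.0018455611758488987 yaw err -0.00024220592197031487 back edge mm [14.8336 -0.5502 10.7462] F [ 0.4391 -0.129  -1.041 ] w 0.06123052210215418
(36, 3.5, 0.12) [ 0.5425 -0.3839  0.222 ]
(43, 3, 0.12) [ 0.5495 -0.3834  0.2215]
(48, 1.8, 0.12) [ 0.5545 -0.383   0.2203]
(56, 0.8, 0.12) [ 0.5625 -0.3824  0.2193]
(56, 0.3, 0) [ 0.5395 -0.3841  0.2133]
```

View pics/w11.png

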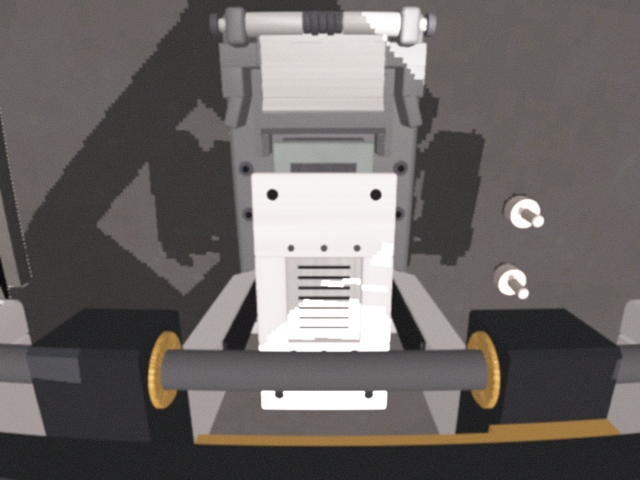

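View pics/s11.png

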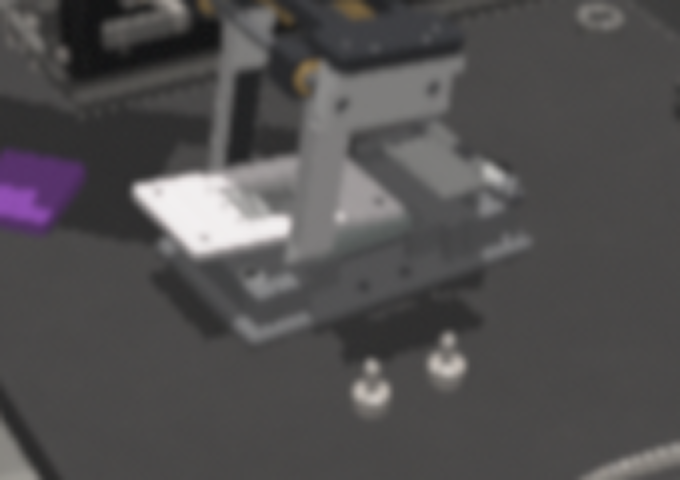

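```bash
cat >> plan.py <<'E'
def prof(us=range(290,360),vs=range(20,320,8)):
    P=cloud('wrist'); Q=Ro.from_euler('z',-YAW).apply(P.reshape(-1,3)-H).reshape(P.shape)*1e3
    for v in vs: print(v,np.median(Q[v-1:v+2,us.start:us.stop].reshape(-1,3),0).round(1),end=' | ')
    print()
E
python3 - <<'E'
from plan import *
prof()
E
```

```text
20 [74.2 -0.5 38.2] | 28 [71.5 -0.4 37.6] | 36 [68.9 -0.6 35.1] | 44 [66.  -0.4 34.8] | 52 [63.  -0.4 34.9] | 60 [60.  -0.6 34.8] | 68 [57.  -0.6 34.8] | 76 [53.9 -0.6 34.9] | 84 [50.8 -0.6 34.8] | 92 [47.7 -0.6 34.8] | 100 [44.5 -0.6 35.5] | 108 [41.4 -0.4 37.8] | 116 [37.6 -0.6 24.4] | 124 [34.2 -0.6 24.3] | 132 [30.5 -0.6 22.4] | 140 [26.4 -0.4 17.6] | 148 [23.9 -0.6 27.4] | 156 [20.4 -0.4 27.3] | 164 [16.7 -0.4 27.5] | 172 [14.9 -0.6 37.4] | 180 [12.4 -0.6 41.8] | 188 [ 9.1 -0.4 42.3] | 196 [ 5.7 -0.6 42.8] | 204 [ 2.3 -0.6 43.2] | 212 [-1.1 -0.6 43.7] | 220 [-4.6 -0.4 44.1] | 228 [-8.2 -0.4 44.4] | 236 [-11.7  -0.6  44.8] | 244 [-15.2  -0.6  45.3] | 252 [-18.9  -0.6  45.7] | 260 [-24.4  -0.4  41.8] | 268 [-28.2  -0.6  42.4] | 276 [-32.   -0.6  42.9] | 284 [-35.9  -0.6  43.2] | 292 [-39.9  -0.6  43.6] | 300 [-43.7  -0.6  44.4] | 308 [-47.7  -0.6  44.8] | 316 [-51.8  -0.4  45.3] |
```

```bash
python3 -m pendant '{"turn":[[0,0,0],[0,0,0],[0,0,0],[0,0,0],[0,0,0],[0,0,0]],"delta_pos":[[1,0.1,-0.3],[1.1,0.1,-0.48],[0.4,0.05,0],[0.4,0.03,-0.06],[0,0,0],[0,0,0]],"gripper":[5.6,5.6,5.6,5.6,5.6,5.6]}'
python3 - <<'E'
from plan import *
im,d=snap('wrist'); save(im,'w12.png'); state(); prof()
crop('wrist',205,435,40,230,'w12a.png',3)
E
```

```text
time: 18.75
tool_pos: [0.5504, -0.3838, 0.219]
ee_rot: [0.013, 1.443, -3.058]
wrist_force: [-4.9, -3.8, 1.3]
width: 0.0618
t 18.8 tcp [ 0.5504 -0.3838  0.219 ] pitch 0.12734137743598709 roll -0.0015111438032772203 yaw err -0.00043636670140477507 back edge mm [42.4107 -0.4995  0.2693] F [-4.3941 -2.9996  0.7618] w 0.06127696498128972
20 [106.3  -0.1   0.5] | 28 [102.9  -0.3   0.4] | 36 [99.6 -0.3  0.4] | 44 [96.2 -0.3  0.4] | 52 [92.8 -0.3  0.5] | 60 [89.4 -0.1  0.3] | 68 [85.9 -0.3  0.5] | 76 [82.1 -0.3  7.8] | 84 [78.1 -0.2 34.2] | 92 [75.1 -0.  37.9] | 100 [72.2 -0.2 38.1] | 108 [69.2 -0.2 35.1] | 116 [66.2 -0.2 34.8] | 124 [63.2 -0.  34.8] | 132 [60.1 -0.2 34.9] | 140 [57.  -0.2 34.8] | 148 [53.8 -0.2 34.7] | 156 [50.6 -0.  34.7] | 164 [47.4 -0.2 34.8] | 172 [44.3 -0.3 35.7] | 180 [41.5 -0.  37.7] | 188 [36.8 -0.3 32.1] | 196 [33.5 -0.3 32.5] | 204 [30.  -0.3 32.9] | 212 [26.7 -0.1 33.2] | 220 [23.2 -0.3 33.5] | 228 [19.7 -0.1 34.1] | 236 [16.1 -0.1 34.3] | 244 [12.5 -0.1 34.7] | 252 [ 8.9 -0.3 35.2] | 260 [ 3.4 -0.1 31.3] | 268 [-0.4 -0.1 31.6] | 276 [-4.3 -0.3 32.1] | 284 [-8.2 -0.3 32.5] | 292 [-12.1  -0.1  33. ] | 300 [-16.1  -0.3  33.4] | 308 [-20.2  -0.3  34. ] | 316 [-24.3  -0.3  34.3] |
```

View pics/w12a.png

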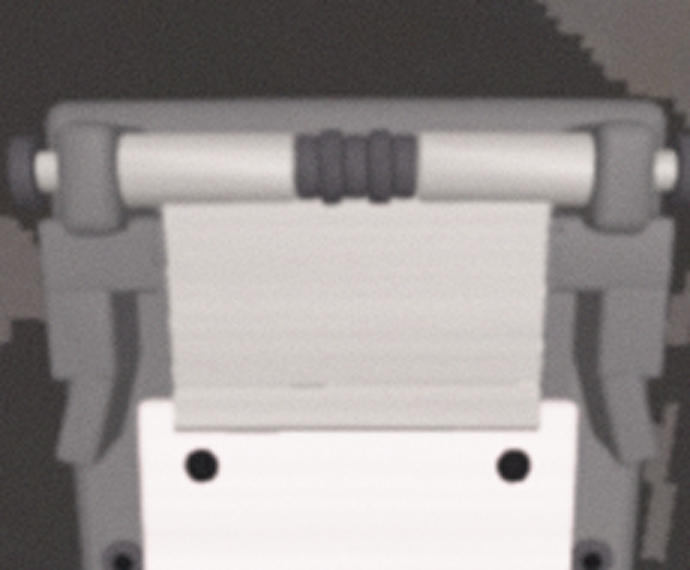

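```bash
python3 -m pendant '{"turn":[[0,0,0],[0,0,0],[0,0,0]],"delta_pos":[[0,0,0.15],[0,0,0],[0,0,0]],"gripper":[5.6,5.6,5.6]}'
python3 - <<'E'
from plan import *
im,d=snap('wrist'); save(im,'w13.png'); state(); prof(vs=range(140,260,8))
crop('wrist',205,435,40,230,'w13a.png',3)
E
```

```text
time: 19.18
tool_pos: [0.5513, -0.3829, 0.2206]
ee_rot: [-0.001, 1.447, -3.071]
wrist_force: [-0.8, -0.5, 0.7]
width: 0.0614
t 19.225 tcp [ 0.5515 -0.3826  0.2209] pitch 0.12250005660958385 roll 0.0005378481030314207 yaw err 0.0004792925059594749 back edge mm [44.5572  0.6553  2.3955] F [-0.1673 -1.2513 -0.3503] w 0.061385362939277
140 [58.5  1.2 34.9] | 148 [55.3  1.2 34.7] | 156 [52.1  1.  34.7] | 164 [48.8  1.  34.6] | 172 [45.6  1.  34.9] | 180 [42.6  1.  36.9] | 188 [38.4  1.  32.8] | 196 [35.   1.2 33.2] | 204 [31.6  1.  33.7] | 212 [28.1  1.2 34.1] | 220 [24.6  1.  34.4] | 228 [21.1  1.  34.9] | 236 [17.6  0.9 35.4] | 244 [14.   1.2 35.9] | 252 [10.5  0.9 36.4] |
```

```bash
python3 -m pendant '{"turn":[[0,0,0],[0,0,0],[0,0,0],[0,0,0],[0,0,0],[0,0,0]],"delta_pos":[[0.3,0,-0.03],[0.3,0.01,-0.03],[0.3,0.01,-0.03],[0.25,0.01,0],[0,0,0],[0,0,0]],"gripper":[5.6,5.6,5.6,5.6,5.6,5.6]}'
python3 - <<'E'
from plan import *
im,d=snap('wrist'); save(im,'w14.png'); state(); prof(vs=range(140,260,8))
crop('wrist',205,435,60,250,'w14a.png',3)
for a in [(56,.8,.12),(56,.6,.08),(56,.3,.04),(56,0,0)]: print(a,tcp(*a))
E
```

```text
time: 19.98
tool_pos: [0.5627, -0.3825, 0.2198]
ee_rot: [-0.0, 1.448, -3.07]
wrist_force: [0.6, -0.8, -0.6]
width: 0.062
t 20.025 tcp [ 0.5626 -0.3825  0.2198] pitch 0.12322313387717868 roll 5.30905545690491e-06 yaw err 0.00033409361552529104 back edge mm [55.5332 -0.0667  1.1899] F [ 0.4109  0.8832 -1.2815] w 0.061601060974443435
140 [70.2  0.6 36.6] | 148 [66.9  0.6 35. ] | 156 [63.7  0.6 34.8] | 164 [60.4  0.6 34.8] | 172 [57.1  0.5 34.9] | 180 [53.8  0.7 34.8] | 188 [50.4  0.7 34.9] | 196 [47.   0.7 34.8] | 204 [43.8  0.5 36. ] | 212 [41.   0.7 37.8] | 220 [36.   0.5 33.5] | 228 [32.5  0.5 34. ] | 236 [29.   0.7 34.4] | 244 [25.5  0.5 35. ] | 252 [21.9  0.5 35.5] | 
(56, 0.8, 0.12) [ 0.5625 -0.3824  0.2193]
(56, 0.6, 0.08) [ 0.5547 -0.383   0.2176]
(56, 0.3, 0.04) [ 0.5471 -0.3835  0.2154]
(56, 0, 0) [ 0.5395 -0.3841  0.213 ]
```

View pics/w14a.png

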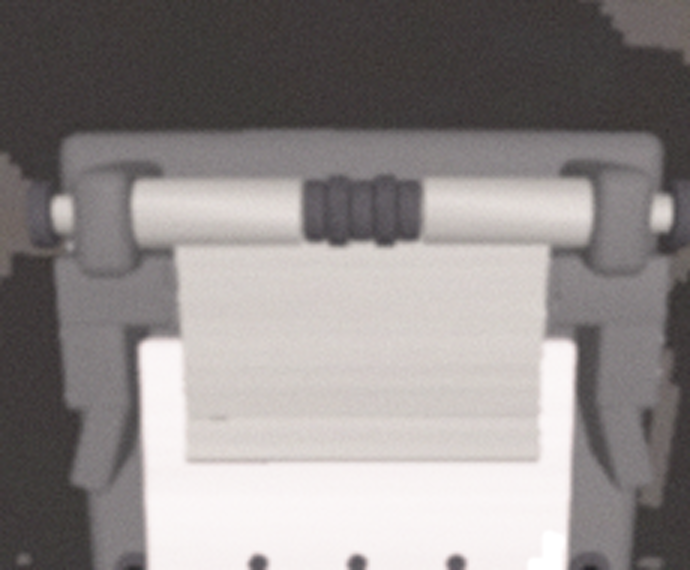

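```bash
python3 -m pendant '{"turn":[[0.0015,-0.02,0],[0.0015,-0.02,0],[0.0015,-0.02,0],[0.0015,-0.02,0],[0,0,0],[0,0,0],[0,0,0]],"delta_pos":[[-0.38,-0.05,-0.09],[-0.38,-0.05,-0.09],[-0.38,-0.05,-0.1],[-0.38,-0.05,-0.11],[0,0,0],[0,0,0],[0,0,0]],"gripper":[5.6,5.6,5.6,5.6,5.6,5.6,5.6]}'
python3 - <<'E'
from plan import *
im,d=snap('wrist'); save(im,'w15.png'); state(); prof(vs=range(100,320,10))
crop('wrist',205,435,60,250,'w15a.png',3)
E
```

```text
time: 20.9
tool_pos: [0.5474, -0.3845, 0.2162]
ee_rot: [0.003, 1.527, -3.067]
wrist_force: [-2.3, 1.3, 2.6]
width: 0.0611
t 20.95 tcp [ 0.5474 -0.3846  0.2162] pitch 0.04345105537304965 roll -0.00020951318707279837 yaw err 0.0004427920094999399 back edge mm [55.6241 -1.0478  0.9319] F [-1.9151  1.9601  3.0359] w 0.061658504299574125
100 [87.1 -0.2  0.4] | 110 [82.1 -0.2  7.7] | 120 [77.  -0.2 36.7] | 130 [73.1 -0.4 38.2] | 140 [69.2 -0.4 35.3] | 150 [65.2 -0.4 34.8] | 160 [61.3 -0.4 34.9] | 170 [57.2 -0.4 34.8] | 180 [53.1 -0.5 34.8] | 190 [48.9 -0.5 34.7] | 200 [44.8 -0.5 35.3] | 210 [41.1 -0.5 37.8] | 220 [35.6 -0.5 32.5] | 230 [31.2 -0.3 32.7] | 240 [26.8 -0.5 32.9] | 250 [22.3 -0.5 33.1] | 260 [16.  -0.5 28.6] | 270 [11.3 -0.5 28.8] | 280 [ 6.4 -0.5 28.8] | 290 [ 1.5 -0.5 29. ] | 300 [-3.5 -0.6 29.2] | 310 [-8.7 -0.6 29.2] |
```

View pics/w15.png

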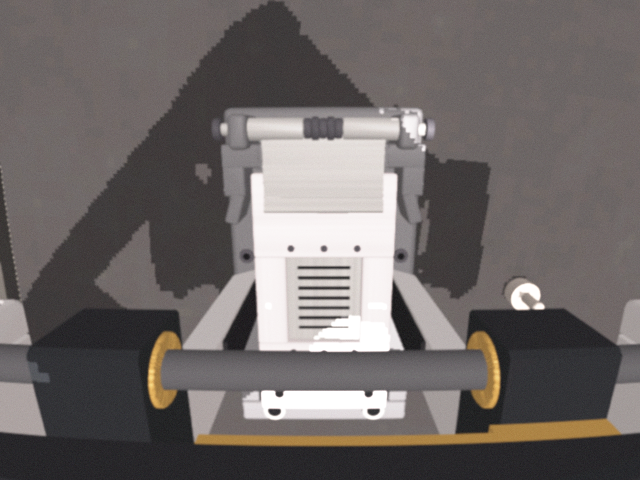

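```bash
python3 -m pendant '{"turn":[[0.0015,-0.022,0],[0.0015,-0.022,0],[0,0,0],[0,0,0],[0,0,0]],"delta_pos":[[-0.4,-0.01,-0.16],[-0.4,-0.01,-0.16],[0,0,0],[0,0,0],[0,0,0]],"gripper":[5.6,5.6,5.6,5.6,5.6]}'
python3 - <<'E'
from plan import *
im,d=snap('wrist'); save(im,'w16.png'); state(); prof(vs=range(130,320,10))
crop('wrist',205,435,80,430,'w16a.png',2)
E
```

```text
time: 21.58
tool_pos: [0.5395, -0.3851, 0.2132]
ee_rot: [2.404, 1.569, -0.666]
wrist_force: [-1.2, 0.1, 5.1]
width: 0.0617
t 21.625 tcp [ 0.5395 -0.3851  0.2132] pitch -0.0015923683622455884 roll -0.0014670114256266843 yaw err 0.0002794776737918975 back edge mm [56.2492 -0.9866  0.3252] F [-1.6479  0.1091  5.7656] w 0.0614905398442764
130 [73.2 -0.6 38.3] | 140 [69.4 -0.6 35.4] | 150 [65.5 -0.5 34.8] | 160 [61.5 -0.5 34.8] | 170 [57.5 -0.7 34.8] | 180 [53.4 -0.7 34.7] | 190 [49.3 -0.5 34.8] | 200 [45.2 -0.7 35. ] | 210 [41.4 -0.7 37.7] | 220 [35.9 -0.7 30.4] | 230 [31.5 -0.7 30.4] | 240 [27.  -0.7 30.4] | 250 [22.5 -0.7 30.5] | 260 [16.5 -0.5 25.9] | 270 [11.8 -0.5 26. ] | 280 [ 7.  -0.8 25.9] | 290 [ 2.1 -0.8 26. ] | 300 [-3.  -0.8 25.9] | 310 [-8.  -0.5 25.9] |
```

View pics/w16a.png

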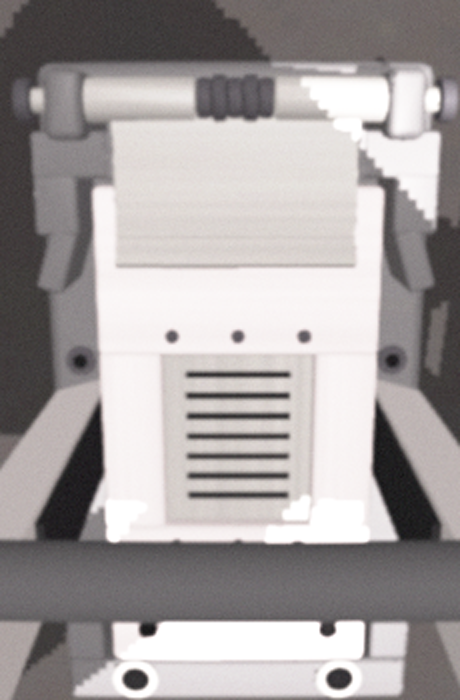

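```bash
python3 -m pendant '{"turn":[[0,0,0],[0,0,0],[0,0,0],[0,0,0]],"delta_pos":[[0,0,-0.1],[0,0,0],[0,0,0],[0,0,0]],"gripper":[5.6,5.6,5.6,5.6]}'
python3 - <<'E'
from plan import *
im,d=snap('wrist'); save(im,'w17.png'); im,d=snap('side'); save(cv2.resize(im[260:380,280:450],None,fx=4,fy=4,interpolation=2),'s17.png'); state(); prof(vs=range(150,320,10))
# front part
P=cloud('wrist'); Q=Ro.from_euler('z',-YAW).apply(P.reshape(-1,3)-H).reshape(P.shape)*1e3
for v in range(392,425,3): print(v,np.median(Q[v-1:v+1,300:345].reshape(-1,3),0).round(1),end=' | ')
crop('wrist',235,415,385,425,'w17a.png',4)
E
```

```text
time: 22.12
tool_pos: [0.5395, -0.3851, 0.2132]
ee_rot: [2.356, 1.569, -0.714]
wrist_force: [-2.0, 0.0, 8.0]
width: 0.0616
t 22.225 tcp [ 0.5395 -0.3851  0.2132] pitch -0.0016055386376468454 roll -0.0015634769865582464 yaw err 0.00030905921095615574 back edge mm [56.251  -0.9838  0.2753] F [-2.7454 -0.0667  7.8025] w 0.061246531784523314
150 [65.5 -0.5 34.8] | 160 [61.5 -0.5 34.9] | 170 [57.5 -0.7 34.8] | 180 [53.4 -0.7 34.9] | 190 [49.3 -0.5 34.8] | 200 [45.2 -0.5 35.2] | 210 [41.4 -0.7 37.6] | 220 [35.9 -0.7 30.4] | 230 [31.5 -0.5 30.4] | 240 [27.  -0.7 30.4] | 250 [22.5 -0.5 30.5] | 260 [16.5 -0.8 25.9] | 270 [11.8 -0.8 25.9] | 280 [ 7.  -0.8 25.9] | 290 [ 2.1 -0.5 26. ] | 300 [-2.9 -0.5 26. ] | 310 [-7.9 -0.8 25.9] | 
392 [-14.6   0.1  79.5] | 395 [-51.1   0.4  30.2] | 398 [-52.7   0.4  30.3] | 401 [-54.5   0.4  30.3] | 404 [-56.1   0.4  30.3] | 407 [-58.    0.4  30.2] | 410 [-62.6   0.4  26.7] | 413 [-63.9   0.4  27.4] | 416 [-65.5   0.4  27.5] | 419 [-67.6   0.4  27.4] | 422 [-69.3   0.4  27.4] |
```

View pics/s17.png

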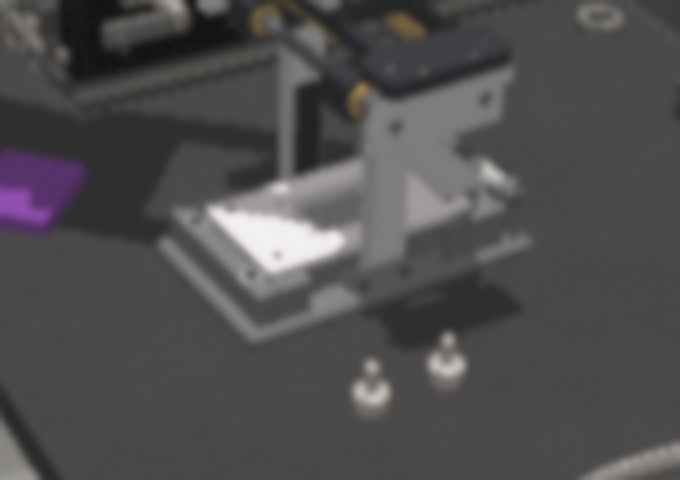

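View pics/w17a.png

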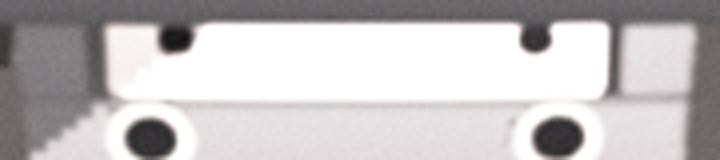

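```bash
python3 -m pendant '{"turn":[[0,0,0],[0,0,0],[0,0,0]],"delta_pos":[[0,0,-0.05],[0,0,0],[0,0,0]],"gripper":[5.6,5.6,5.6]}'
python3 - <<'E'
from plan import *
snap('wrist'); state(); prof(vs=range(160,260,20)); print(robot.close_job())
E
```

```text
time: 22.6
tool_pos: [0.5395, -0.385, 0.2132]
ee_rot: [2.36, 1.568, -0.709]
wrist_force: [-3.6, 0.6, 9.8]
width: 0.0613
t 22.65 tcp [ 0.5395 -0.3851  0.2132] pitch -0.001662625974367934 roll -0.0016447173345009196 yaw err 0.000257553531514923 back edge mm [56.2315 -0.9798  0.2634] F [-2.8212  0.5761 10.2602] w 0.061109085519314404
160 [61.5 -0.7 34.9] | 180 [53.4 -0.5 34.8] | 200 [45.2 -0.7 35.2] | 220 [35.9 -0.7 30.4] | 240 [27.  -0.7 30.3] | 
the job is handed in; nothing more can be done
None
```

The substrate block is in the pocket and the mask is seated over it. I handed the job in at about 23 s with the gripper still holding the mask down. No verdict was reported.

- **Block:** I let go of it square in the pocket, about 1 mm forward of centre. Depth readings put its top at 27.3–27.8 mm at all four corners, so it lies flat.
- **Insertion:** I slid the mask's back end under the leaf with the front tilted up about 0.12 rad. During the approach there was one light contact of about 5–6 N. I cleared it by lifting 1.5 mm before going under the leaf.
- **Mask now:** The top reads 30.2–30.4 mm at both ends (30 is seated, and the depth camera reads about 0.3 mm high). It is about 2 mm forward of centre, inside the front ridge, and 0.5–1 mm off sideways. It did not move when I pressed harder.
- **Hold and leaf:** The hold-down push is about 10 N at a 61 mm grip. That is more than the 7 N needed to push the platen fully down. The leaf reads 34.8 mm, the same as before the mask went in, so it is lying down.
- **Screws and bottle:** The screws stood upright in the last side view. The bottle was upright when last seen and I did not touch it, but I did not photograph it again at the end.

Two readings disagreed. The overhead camera put the holder and the block about 4 mm to one side of where the wrist camera did. I worked from the wrist camera, and the parts fitted. The platen cannot be read directly, so its position is inferred from the mask's height and the push force.

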